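# Put the mixed cheese-shop products back in their display trays

## Task

Two red-waxed cheeses, one yellow-waxed cheese and two mustard jars have been left mixed up on the cheese-shop counter. Put each of them back in the wooden display tray that already holds its own kind, standing upright on the tray's floor in the empty part in front of the stock, and set it down gently instead of dropping it. Leave the white porcelain house and the brown stoneware bottle standing where they are.

Things in the scene. Friction and masses are not known exactly. Their poses are not given: they have to be found in the camera images.
- red_a: One of two alike red-waxed cheeses: plain dark red, flat-bottomed round cheese, 60 mm across and 44 mm high, straight-sided at full width from 10 to 34 mm above its underside, rounded above and below, about 150 g, standing loose on the counter. Origin: centre of its underside; z up along its axis.
- red_b: The other red-waxed cheese: plain dark red, flat-bottomed round cheese, 60 mm across and 44 mm high, straight-sided at full width from 10 to 34 mm above its underside, rounded above and below, about 150 g, standing loose on the counter. Origin: centre of its underside; z up along its axis.
- yellow: The yellow-waxed cheese: yellow with a black paper band across its top, flat-bottomed round cheese, 60 mm across and 44 mm high, straight-sided at full width from 10 to 34 mm above its underside, rounded above and below, about 150 g, standing loose on the counter. Origin: centre of its underside; z up along its axis.
- jar_a: One of two alike jars. Small mustard jar: amber glass with a black label band and a black lid with a white paper disc on top; upright cylinder 52 mm across (lid 51 mm), 64 mm high, about 190 g, standing loose on the counter. Origin: centre of its underside; z up along its axis.
- jar_b: The other of the two jars. Small mustard jar: amber glass with a black label band and a black lid with a white paper disc on top; upright cylinder 52 mm across (lid 51 mm), 64 mm high, about 190 g, standing loose on the counter. Origin: centre of its underside; z up along its axis.
- tray_red: Tray for red cheeses: fixed, wood, black inside, 206 (x) by 187 mm (y). Origin: underside centre; +x away from robot (yaw within 0.13 rad). Floor at z 6 mm; rims 26 mm high, 6 mm thick. Two fixed dummies of its kind at x +64, y +-45 mm, top at 50 mm; board with a red spot at x +103, to 70 mm high. Empty bay: x -97 to +34, y -87 to +87 mm; fits two, e.g. at x -32, y -44 and +44.
- tray_yellow: Tray for yellow cheeses: fixed, wood, black inside, 206 (x) by 187 mm (y). Origin: underside centre; +x away from robot (yaw within 0.13 rad). Floor at z 6 mm; rims 26 mm high, 6 mm thick. Two fixed dummies of its kind at x +64, y +-45 mm, top at 50 mm; board with a yellow spot at x +103, to 70 mm high. Empty bay: x -97 to +34, y -87 to +87 mm; fits two, e.g. at x -32, y -44 and +44.
- tray_jar: Tray for mustard jars: fixed, wood, black inside, 206 (x) by 187 mm (y). Origin: underside centre; +x away from robot (yaw within 0.13 rad). Floor at z 6 mm; rims 26 mm high, 6 mm thick. Two fixed dummies of its kind at x +64, y +-45 mm, top at 70 mm; board with a white ring at x +103, to 70 mm high. Empty bay: x -97 to +34, y -87 to +87 mm; fits two, e.g. at x -32, y -44 and +44.
- house: White porcelain canal house with a stepped gable, an ornament standing loose among the products, 36 mm deep (its x), 46 mm wide (its y), 119 mm high, 280 g; easily knocked over. Not to be moved. Origin: centre of its underside; z up.
- crock: Brown stoneware bottle with a black label and black stopper, standing loose among the products, 56 mm across, 138 mm high, 350 g. Not to be moved. Origin: centre of its underside; z up. (Fixed shop equipment under 150 mm high stands beyond 0.5 m to either side and beyond x = 0.8 m.)
Things that resemble listed ones, but are neither listed nor needed, are in the scene too. Leave any blue or pink look-alike of the red_b alone.

How it is judged:
By the outcome, as a careful person would: the job done as asked, in the order asked, and still so for the second after the job is handed in, with the robot touching nothing.
It also fails if it takes over 147 s, if anything falls off the work surface, if the arm or the gripper's body presses on something with over 40 N, if the wrist force passes 120 N, or if a joint passes its speed limit or range.

## Robot

A 6-joint arm with a two-finger parallel gripper is mounted at the origin on the work surface. World frame = base frame: x ahead of the robot, y to its left, z up, the work surface at z = 0. Lengths are in m, angles in degrees, forces in N, time in s.
With the tool pointing down it reaches from about 0.3 to 0.75 m from the base axis. Payload 8.5 kg.
Tool frame: the origin (TCP) lies midway between the tips of the shut fingers; the grasp point (between the pads) lies 19 mm behind it (env.pinch_z is the z of the grasp point in the tool frame, in m); z points along the fingers, y is the line along which they close (so a half turn about z gives the same grasp; the last joint's range is limited). The gripper opens to 85 mm and grips with 20 to 120 N. Pads are 22 mm wide; open, the fingers measure 114 mm over their backs; the gripper's body (76 mm by 85 mm) begins 54 mm behind the grasp point. The pads swing forward as they close: fully open they stand 13 mm farther back than shut.
Start: joints at [-85.674, 21.807, 74.336, -0, 83.858, -12.336], TCP at [0.158, -0.527, 0.231] pointing down, gripper open.
Joint ranges: [-178.18, 178.18], [-50.72, 133.34], [12.68, 142.11], [-81.47, 261.47], [9.98, 163.14], [-165.26, 165.26]. Speed limits (degrees/s): [136.94, 136.94, 180, 180, 180, 180].

## Interface

Orientations are given as a 3x3 rotation matrix whose columns are the frame's x, y, z axes.
In Python, from rig import env gives the robot as it stands.
- The arm moves only by the tool arm_command, never from a script. Its argument "deltas" is a list of rows, each an object of numbers: "rx", "ry", "rz": the turn, a rotation vector about the tool's x, y, z in rad; "dx", "dy", "dz": the shift along the tool's x, y, z in m; "fingers": the finger opening in m, from 0 to 0.0854. In form: [{"rx": .., "ry": .., "rz": .., "dx": .., "dy": .., "dz": .., "fingers": ..}, ...]. A call has 1 to 12 rows; each row shifts and turns the commanded pose from where the row before left it, along the tool's axes as they then stand; what a row does not reach is not made up. A row lasts 1/10 s, in which the tool goes at most 50 mm and 8.59 degrees, less where a joint would pass 70% of its speed; a pose out of reach is approached as far as the arm can. A call is refused whole if a number of a shift passes 0.05 or a number of a turn 0.15, either way. A call with a gripper value outside its range is refused whole. The fingers move at their own pace and stop on an object; "squeeze" is the grip in N (left out, the last holds). Time passes only in rows, so rows that do not move let the fingers close. It gives the time, the measured TCP pose, the force, the opening and the grip force at its end, in the units of the state.
- env.observe(): the state, without advancing time (a new reading comes with each control period).
- env.get_image(name): name is "scene" or "top"; returns a dict with "color" (420x560x3 uint8, blue, green, red), "camera_matrix" (3x3 intrinsics, pixels), "eye" and "orientation" of the camera in the world. Camera axes: x right, y up, looking along -z (the intrinsics and any distortion apply to the point x, -y, -z); pixel columns grow to the right and rows downward; lengths in m; the calibration is good to about 2 mm. A picture is of the moment at which its call begins. There is no depth.
- env.close_job(): hands the job in; it is judged then, once.
Trained networks look in a picture, given as the dict that the camera call returned (one of the last four; its "shot" number tells which), for a name from the list of things; names that differ only in an ending like _2 or _b are one class to them, and where a whole thing is asked for, a point or a joint stands for the part that bears it (a point fixed in the world has none). Each returns a list of dicts, best first, with "p" (0 to 1); they miss things now and then, are a little off and sometimes report something else, mostly with a low value. They report only what shows in the picture. A call takes as long as a camera call. They do not tell look-alikes from the thing itself.
- env.look_for(query, picture): "box" ([left, top, right, bottom] in pixels, round what is visible of it).
- env.tip_of(query, picture): "location" ([column, row] in pixels: a listed point, or the origin of a listed thing).
The state is a dict: "time_s": time; "q": joint angles; "qvel": joint speeds; "joint_efforts": joint torques, N m; "position": TCP position; "tool_rot": TCP orientation; "ft_force": force on the tool from outside, world axes, zero at the start; "wrist_torque": the same for the moment, N m; "grip_width": finger opening in m; "gripper_force": force on a finger pad.
Only numpy, scipy, OpenCV 4.12 (cv2) and the standard library are available. Lean on these libraries where they do the work, as an engineer would, in place of code of your own. Each camera call takes 0.05 s, during which the arm holds its last target. There are 200 camera calls.

## Working session

There is one attempt and no reset: what is moved stays moved. The work goes in short steps, Python scripts to look and compute and a tool call to move; the robot and the scene stay as the last step left them, time stands still between calls to the robot, and variables do not carry over. Pictures are saved under pics/ and viewed, at most 14 in all, crops included, and the job is handed in when it is done.

Besides the shell and the picture viewer there is one more tool, called after "Request:" as name([rows], argument=value, ...), one row to a line, values as JSON. arm_command: Moves the arm, as the interface text tells. Its arguments: {"type":"object","properties":{"deltas":{"type":"array"},"squeeze":{"type":"number"}},"required":["deltas"]}

```bash
mkdir -p pics
cat > h.py <<'E'
import numpy as np, cv2
from rig import env
def ray(im,px):
    K=np.array(im["camera_matrix"]); d=np.linalg.inv(K)@[px[0],px[1],1.]
    R=np.array(im["orientation"]); return np.array(im["eye"]), R@np.array([d[0],-d[1],-d[2]])
def at(im,px,z):
    e,d=ray(im,px); return e+d*(z-e[2])/d[2]
def proj(im,P):
    c=np.array(im["orientation"]).T@(np.array(P)-np.array(im["eye"])); p=np.array(im["camera_matrix"])@[c[0],-c[1],-c[2]]
    return p[:2]/p[2]
E
cat > a.py <<'E'
from h import *
np.set_printoptions(precision=3,suppress=True)
s=env.observe(); print(s["time_s"],s["position"],s["tool_rot"],s["grip_width"],env.pinch_z)
for n in("top","scene"):
    im=env.get_image(n); cv2.imwrite(f"pics/{n}0.png",im["color"]); print(n,list(im.keys()),im["eye"],np.array(im["camera_matrix"])); 
    for q in("red_a","yellow","jar_a","tray_red","tray_yellow","tray_jar","house","crock"):
        for r in env.tip_of(q,im): print(q,round(r["p"],2),np.round(r["location"]),at(im,r["location"],0)[:2])
E
python3 a.py
```

```text
0.0 [ 0.158 -0.527  0.231] [[ 0.958  0.287 -0.   ]
 [ 0.287 -0.958  0.001]
 [ 0.    -0.001 -1.   ]] 0.08563182992773989 -0.0187
top ['color', 'camera_matrix', 'eye', 'orientation', 'shot'] [0.412 0.022 0.977] [[411.657   0.    281.995]
 [  0.    411.657 209.102]
 [  0.      0.      1.   ]]
red_a 0.84 [136. 273.] [0.353 0.361]
red_a 0.81 [166. 302.] [0.284 0.292]
red_a 0.76 [228. 275.] [0.341 0.145]
red_a 0.66 [184. 257.] [0.386 0.25 ]
red_a 0.61 [430. 218.] [ 0.462 -0.337]
red_a 0.2 [337. 229.] [ 0.443 -0.115]
yellow 0.77 [142. 230.] [0.453 0.348]
jar_a 0.95 [286. 234.] [0.434 0.006]
jar_a 0.6 [336. 227.] [ 0.447 -0.112]
tray_red 0.58 [278. 145.] [0.648 0.02 ]
tray_yellow 0.77 [401. 148.] [ 0.634 -0.277]
tray_jar 0.97 [166. 150.] [0.643 0.291]
house 0.78 [244. 228.] [0.451 0.106]
house 0.56 [165. 153.] [0.636 0.292]
house 0.55 [336. 228.] [ 0.444 -0.111]
crock 0.67 [386. 254.] [ 0.381 -0.229]
scene ['color', 'camera_matrix', 'eye', 'orientation', 'shot'] [ 1.142 -0.057  0.936] [[522.299   0.    274.681]
 [  0.    522.299 212.56 ]
 [  0.      0.      1.   ]]
red_a 0.75 [338. 178.] [0.332 0.156]
red_a 0.69 [119. 233.] [ 0.47  -0.343]
red_a 0.69 [393. 159.] [0.275 0.298]
red_a 0.67 [430. 187.] [0.367 0.369]
red_a 0.65 [378. 195.] [0.387 0.242]
red_a 0.38 [427. 219.] [0.459 0.34 ]
yellow 0.64 [428. 218.] [0.459 0.343]
jar_a 0.89 [282. 216.] [0.438 0.014]
jar_a 0.72 [223. 222.] [ 0.451 -0.118]
tray_red 0.94 [287. 299.] [0.647 0.012]
tray_yellow 0.87 [136. 302.] [ 0.64  -0.288]
tray_jar 0.84 [423. 293.] [0.646 0.289]
house 0.85 [322. 213.] [0.434 0.106]
crock 0.63 [172. 196.] [ 0.37  -0.236]
```

View pics/top0.png

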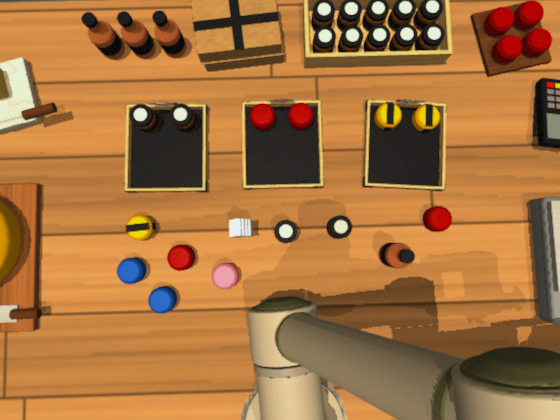

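View pics/scene0.png

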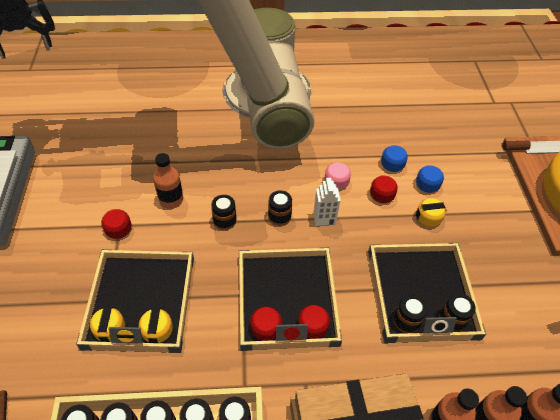

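The top view shows loose reds at (437,219) and (181,258), the yellow at (141,228), and jars at (286,231) and (340,227). The house is at (240,228) and the crock at (398,255). The trays from left to right are jar, red and yellow. The blue cheeses (131,271), (162,299) and the pink one (226,275) are look-alikes to leave alone. Next I'll refine these with colour blobs and silhouette matching.

```bash
cat > m.py <<'E'
from h import *
from scipy.optimize import least_squares
np.set_printoptions(precision=4,suppress=True)
def mask(im,kind):
    h,s,v=cv2.split(cv2.cvtColor(im["color"],cv2.COLOR_BGR2HSV)); h=h.astype(int)
    if kind=="red": return (((h<6)|(h>172))&(s>170)&(v>50)).astype(np.uint8)
    if kind=="yellow": return ((h>21)&(h<34)&(s>170)&(v>80)).astype(np.uint8)
    return ((s<60)&(v>150)).astype(np.uint8)
T=np.linspace(0,2*np.pi,48,endpoint=False)
def circ(x,y,z,r): return np.c_[x+r*np.cos(T),y+r*np.sin(T),z+0*T]
def model(im,kind,x,y,z0):
    L=[(64,.020)] if kind=="white" else [(0,.022),(3,.026),(10,.03),(34,.03),(41,.026),(44,.020)]
    P=np.vstack([circ(x,y,z0+a/1000,r) for a,r in L])
    h=cv2.convexHull(np.float32([proj(im,p) for p in P])); m=cv2.moments(h); return np.array([m["m10"],m["m01"]])/m["m00"], cv2.contourArea(h)
def find(im,kind,guess,z0=0.):
    m=cv2.morphologyEx(mask(im,kind),cv2.MORPH_CLOSE,np.ones((3,3))); n,l,st,c=cv2.connectedComponentsWithStats(m)
    g,_=model(im,kind,*guess,z0)
    near=[i for i in range(1,n) if st[i,4]>25 and np.hypot(*(c[i]-g))<16]
    if not near: return None
    pts=np.argwhere(np.isin(l,near))[:,::-1].astype(np.float32)
    h=cv2.convexHull(pts.reshape(-1,1,2)); mm=cv2.moments(h); t=np.array([mm["m10"],mm["m01"]])/mm["m00"]
    r=least_squares(lambda p:model(im,kind,*p,z0)[0]-t,guess,diff_step=1e-3)
    return r.x, cv2.contourArea(h)/model(im,kind,*r.x,z0)[1]
E
cat > b.py <<'E'
from m import *
tr={"tray_jar":("white",.645,.290),"tray_red":("red",.645,.015),"tray_yellow":("yellow",.638,-.285)}
for n in("top","scene"):
    im=env.get_image(n); print(n)
    for k,kind,g in(("red_a","red",(.465,-.34)),("red_b","red",(.385,.245)),("yellow","yellow",(.455,.345)),("jar_a","white",(.435,.01)),("jar_b","white",(.448,-.115))):
        print(k,find(im,kind,g))
    for k,(kind,x,y) in tr.items():
        a=[find(im,kind,(x+.064,y+s*.045),.006) for s in(1,-1)]; print(k,a)
        if None in a: continue
        d=a[0][0]-a[1][0]; yaw=np.arctan2(-d[0],d[1]); c=(a[0][0]+a[1][0])/2-.064*np.array([np.cos(yaw),np.sin(yaw)]); print("   pose",c,"yaw",yaw,"dist",np.hypot(*d))
    for q in("house","crock"):
        r=env.look_for(q,im); print(q,[(round(i["p"],2),np.round(i["box"])) for i in r[:1]])
E
python3 b.py
```

```text
top
red_a (array([ 0.4595, -0.3442]), 0.8335357482872402)
red_b (array([0.3875, 0.2508]), 0.8362801231768097)
yellow (array([0.4588, 0.3507]), 0.5484717773886195)
jar_a (array([0.4399, 0.0092]), 0.5445734089165566)
jar_b (array([ 0.4463, -0.1133]), 0.5413164357111117)
tray_jar [(array([0.7109, 0.3295]), 0.5327833319188896), (array([0.7089, 0.2391]), 0.5150805185985345)]
   pose [0.6459 0.2857] yaw -0.022041197450636464 dist 0.0903620439555706
tray_red [(array([0.7104, 0.0563]), 0.9135443015202372), (array([ 0.7101, -0.0341]), 0.9202081767460033)]
   pose [0.6462 0.0114] yaw -0.0038305415030707567 dist 0.09046455361478963
tray_yellow [(array([ 0.7113, -0.2455]), 0.5405248290526231), (array([ 0.7038, -0.337 ]), 0.5378675657722685)]
   pose [ 0.6438 -0.286 ] yaw -0.08195926872039003 dist 0.09186593709579653
house [(0.58, array([229., 220., 251., 237.]))]
crock [(0.57, array([378., 242., 412., 269.]))]
scene
red_a (array([ 0.4599, -0.3454]), 0.9023006391979622)
red_b (array([0.3869, 0.2503]), 0.8876359206488351)
yellow (array([0.4424, 0.3516]), 0.40720513939486763)
jar_a (array([0.4385, 0.009 ]), 0.4994209163627239)
jar_b (array([ 0.446 , -0.1142]), 0.5156778982632632)
tray_jar [(array([0.7096, 0.3294]), 0.5128696177613855), (array([0.7083, 0.2392]), 0.5285451641689249)]
   pose [0.6449 0.2852] yaw -0.014328481720379316 dist 0.09024019578436797
tray_red [(array([0.7096, 0.0568]), 0.8915915421788859), (array([ 0.7097, -0.0349]), 0.9103507836070487)]
   pose [0.6456 0.0109] yaw 0.0005676227583695016 dist 0.09176065336306694
tray_yellow [(array([ 0.6952, -0.2444]), 0.4858254483329153), (array([ 0.6882, -0.3362]), 0.4740178922505983)]
   pose [ 0.6279 -0.2855] yaw -0.07562729949373626 dist 0.09201259255667624
house []
crock [(0.67, array([153., 150., 183., 208.]))]
```

```bash
cat > c.py <<'E'
from m import *
t=cv2.imread("pics/top0.png"); s=cv2.imread("pics/scene0.png")
f=lambda i,x,y,w:cv2.resize(i[y-w:y+w,x-w:x+w],(390,390),interpolation=0)
cv2.imwrite("pics/crop.png",np.hstack([f(t,141,228,20),f(s,431,211,20)]))
E
python3 c.py
python3 - <<'E'
from m import *
for n in("top","scene"):
    im=env.get_image(n)
    print(n,[np.round(proj(im,(.46,.352,z)),1) for z in(0,.022,.044)])
    # house base: footprint corners guess
    for r in env.look_for("house",im)[:1]+env.tip_of("house",im)[:1]: print(r)
    print(np.round([proj(im,(.443,.106,z)) for z in (0,.119)],1))
E
```

```text
top [array([140.2, 227.1]), array([137. , 226.7]), array([133.6, 226.3])]
{'box': [229.5, 217.4, 252.4, 237.3], 'p': 0.95}
{'location': [244.2, 229.1], 'p': 0.63}
[[244.2 231.3]
 [239.3 229.6]]
scene [array([432.1, 218.8]), array([434.7, 212.8]), array([437.3, 206.7])]
{'box': [311.3, 177.7, 339.6, 224.4], 'p': 0.74}
{'location': [319.9, 217.2], 'p': 0.75}
[[322.6 216.4]
 [327.9 181.7]]
```

View pics/crop.png

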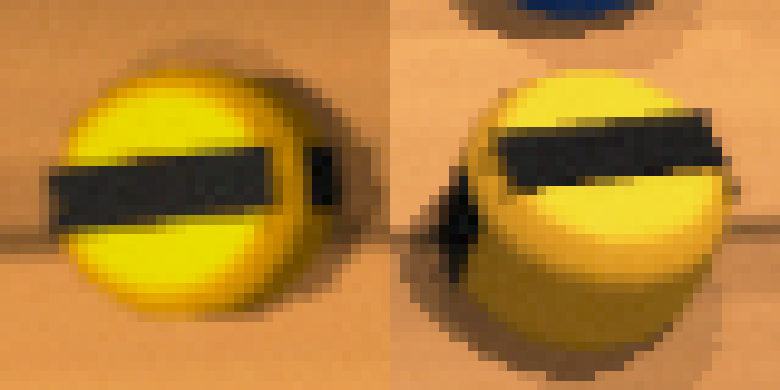

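The crop puts the yellow centre at about (141,228) in the top image and (432,212) in the scene image, so roughly (0.458, 0.343). The house is near (0.448, 0.106). I'll turn the tool so the fingers close along world x: tool x = world y, tool y = world x.

Request:
arm_command([
  {"rz": -0.142, "fingers": 0.0854},
  {"rz": -0.142},
  {"rz": -0.142},
  {"rz": -0.142},
  {"rz": -0.142},
  {"rz": -0.142},
  {"rz": -0.142},
  {"rz": -0.142},
  {"rz": -0.142},
  {},
], squeeze=40)

```text
invalid input
```

Request:
arm_command([
  {"rx": 0, "ry": 0, "rz": -0.142, "dx": 0, "dy": 0, "dz": 0, "fingers": 0.085},
  {"rx": 0, "ry": 0, "rz": -0.142, "dx": 0, "dy": 0, "dz": 0, "fingers": 0.085},
  {"rx": 0, "ry": 0, "rz": -0.142, "dx": 0, "dy": 0, "dz": 0, "fingers": 0.085},
  {"rx": 0, "ry": 0, "rz": -0.142, "dx": 0, "dy": 0, "dz": 0, "fingers": 0.085},
  {"rx": 0, "ry": 0, "rz": -0.142, "dx": 0, "dy": 0, "dz": 0, "fingers": 0.085},
  {"rx": 0, "ry": 0, "rz": -0.142, "dx": 0, "dy": 0, "dz": 0, "fingers": 0.085},
  {"rx": 0, "ry": 0, "rz": -0.142, "dx": 0, "dy": 0, "dz": 0, "fingers": 0.085},
  {"rx": 0, "ry": 0, "rz": -0.142, "dx": 0, "dy": 0, "dz": 0, "fingers": 0.085},
  {"rx": 0, "ry": 0, "rz": -0.142, "dx": 0, "dy": 0, "dz": 0, "fingers": 0.085},
], squeeze=40)

```text
time_s: 2.4
position: [0.1577, -0.5269, 0.2313]
tool_rot: [[-0.004, 1.0, -0.0], [1.0, 0.004, 0.0], [0.0, -0.0, -1.0]]
ft_force: [-1.2, 0.2, -0.2]
grip_width: 0.0848
gripper_force: 0.0
```

Request:
arm_command([
  {"rx": 0, "ry": 0, "rz": 0, "dx": 0.0228, "dy": 0.0378, "dz": 0, "fingers": 0.085},
  {"rx": 0, "ry": 0, "rz": 0, "dx": 0.0228, "dy": 0.0378, "dz": 0, "fingers": 0.085},
  {"rx": 0, "ry": 0, "rz": 0, "dx": 0.0228, "dy": 0.0378, "dz": 0, "fingers": 0.085},
  {"rx": 0, "ry": 0, "rz": 0, "dx": 0.0228, "dy": 0.0378, "dz": 0, "fingers": 0.085},
  {"rx": 0, "ry": 0, "rz": 0, "dx": 0.0228, "dy": 0.0378, "dz": 0, "fingers": 0.085},
  {"rx": 0, "ry": 0, "rz": 0, "dx": 0.0228, "dy": 0.0378, "dz": 0, "fingers": 0.085},
  {"rx": 0, "ry": 0, "rz": 0, "dx": 0.0228, "dy": 0.0378, "dz": 0, "fingers": 0.085},
  {"rx": 0, "ry": 0, "rz": 0, "dx": 0.0228, "dy": 0.0378, "dz": 0, "fingers": 0.085},
  {"rx": 0, "ry": 0, "rz": 0, "dx": 0, "dy": 0, "dz": 0.03, "fingers": 0.085},
  {"rx": 0, "ry": 0, "rz": 0, "dx": 0, "dy": 0, "dz": 0.03, "fingers": 0.085},
  {"rx": 0, "ry": 0, "rz": 0, "dx": 0, "dy": 0, "dz": 0.03, "fingers": 0.085},
  {"rx": 0, "ry": 0, "rz": 0, "dx": 0, "dy": 0, "dz": 0.03, "fingers": 0.085},
])

```text
time_s: 3.6
position: [0.4605, -0.3449, 0.1103]
tool_rot: [[0.002, 1.0, 0.0], [1.0, -0.002, -0.0], [-0.0, 0.0, -1.0]]
ft_force: [0.5, -0.5, -0.0]
grip_width: 0.0847
gripper_force: 0.0
```

Request:
arm_command([
  {"rx": 0, "ry": 0, "rz": 0, "dx": 0, "dy": 0, "dz": 0.025, "fingers": 0.085},
  {"rx": 0, "ry": 0, "rz": 0, "dx": 0, "dy": 0, "dz": 0.025, "fingers": 0.085},
  {"rx": 0, "ry": 0, "rz": 0, "dx": 0, "dy": 0, "dz": 0.025, "fingers": 0.085},
  {"rx": 0, "ry": 0, "rz": 0, "dx": 0, "dy": 0, "dz": 0.02, "fingers": 0.085},
  {"rx": 0, "ry": 0, "rz": 0, "dx": 0, "dy": 0, "dz": 0.012, "fingers": 0.085},
  {"rx": 0, "ry": 0, "rz": 0, "dx": 0, "dy": 0, "dz": 0, "fingers": 0.07},
  {"rx": 0, "ry": 0, "rz": 0, "dx": 0, "dy": 0, "dz": 0, "fingers": 0.05},
  {"rx": 0, "ry": 0, "rz": 0, "dx": 0, "dy": 0, "dz": 0, "fingers": 0.05},
  {"rx": 0, "ry": 0, "rz": 0, "dx": 0, "dy": 0, "dz": 0, "fingers": 0.05},
  {"rx": 0, "ry": 0, "rz": 0, "dx": 0, "dy": 0, "dz": 0, "fingers": 0.05},
])

```text
time_s: 4.6
position: [0.4608, -0.3455, 0.0053]
tool_rot: [[0.002, 1.0, 0.001], [1.0, -0.002, -0.001], [-0.001, 0.001, -1.0]]
ft_force: [-1.6, 0.5, 5.3]
grip_width: 0.0582
gripper_force: 43.8
```

Request:
arm_command([
  {"rx": 0, "ry": 0, "rz": 0, "dx": 0, "dy": 0, "dz": -0.01, "fingers": 0.05},
  {"rx": 0, "ry": 0, "rz": 0, "dx": 0, "dy": 0, "dz": -0.03, "fingers": 0.05},
  {"rx": 0, "ry": 0, "rz": 0, "dx": 0, "dy": 0, "dz": -0.04, "fingers": 0.05},
  {"rx": 0, "ry": 0, "rz": 0, "dx": 0, "dy": 0, "dz": -0.04, "fingers": 0.05},
  {"rx": 0, "ry": 0, "rz": 0, "dx": 0.039, "dy": 0.019, "dz": -0.03, "fingers": 0.05},
  {"rx": 0, "ry": 0, "rz": 0, "dx": 0.039, "dy": 0.019, "dz": 0, "fingers": 0.05},
  {"rx": 0, "ry": 0, "rz": 0, "dx": 0.039, "dy": 0.019, "dz": 0, "fingers": 0.05},
  {"rx": 0, "ry": 0, "rz": 0, "dx": 0.039, "dy": 0.019, "dz": 0, "fingers": 0.05},
  {"rx": 0, "ry": 0, "rz": 0, "dx": 0.039, "dy": 0.019, "dz": 0, "fingers": 0.05},
  {"rx": 0, "ry": 0, "rz": 0, "dx": 0.039, "dy": 0.019, "dz": 0, "fingers": 0.05},
  {"rx": 0, "ry": 0, "rz": 0, "dx": 0.039, "dy": 0.019, "dz": 0, "fingers": 0.05},
  {"rx": 0, "ry": 0, "rz": 0, "dx": 0.039, "dy": 0.019, "dz": 0, "fingers": 0.05},
])

```text
time_s: 5.8
position: [0.6124, -0.0336, 0.1533]
tool_rot: [[0.002, 1.0, -0.0], [1.0, -0.002, -0.0], [-0.0, -0.0, -1.0]]
ft_force: [0.1, -0.6, -2.2]
grip_width: 0.0582
gripper_force: 43.9
```

Request:
arm_command([
  {"rx": 0, "ry": 0, "rz": 0, "dx": 0, "dy": 0.001, "dz": 0.035, "fingers": 0.05},
  {"rx": 0, "ry": 0, "rz": 0, "dx": 0, "dy": 0, "dz": 0.035, "fingers": 0.05},
  {"rx": 0, "ry": 0, "rz": 0, "dx": 0, "dy": 0, "dz": 0.035, "fingers": 0.05},
  {"rx": 0, "ry": 0, "rz": 0, "dx": 0, "dy": 0, "dz": 0.02, "fingers": 0.05},
  {"rx": 0, "ry": 0, "rz": 0, "dx": 0, "dy": 0, "dz": 0.007, "fingers": 0.05},
  {"rx": 0, "ry": 0, "rz": 0, "dx": 0, "dy": 0, "dz": 0.004, "fingers": 0.05},
  {"rx": 0, "ry": 0, "rz": 0, "dx": 0, "dy": 0, "dz": 0.003, "fingers": 0.05},
  {"rx": 0, "ry": 0, "rz": 0, "dx": 0, "dy": 0, "dz": 0.002, "fingers": 0.05},
  {"rx": 0, "ry": 0, "rz": 0, "dx": 0, "dy": 0, "dz": 0, "fingers": 0.05},
  {"rx": 0, "ry": 0, "rz": 0, "dx": 0, "dy": 0, "dz": 0, "fingers": 0.05},
])

```text
time_s: 6.8
position: [0.6133, -0.0355, 0.0124]
tool_rot: [[0.002, 1.0, 0.001], [1.0, -0.002, -0.0], [-0.0, 0.001, -1.0]]
ft_force: [-0.6, -0.4, -1.9]
grip_width: 0.0586
gripper_force: 43.9
```

Not yet in contact (-1.9 N), so I'll go lower in 1 mm steps and watch the force.

Request:
arm_command([
  {"rx": 0, "ry": 0, "rz": 0, "dx": 0, "dy": 0, "dz": 0.001, "fingers": 0.05},
  {"rx": 0, "ry": 0, "rz": 0, "dx": 0, "dy": 0, "dz": 0.0005, "fingers": 0.05},
  {"rx": 0, "ry": 0, "rz": 0, "dx": 0, "dy": 0, "dz": 0, "fingers": 0.05},
])

```text
time_s: 7.1
position: [0.6134, -0.0355, 0.0113]
tool_rot: [[0.002, 1.0, 0.001], [1.0, -0.002, -0.0], [-0.0, 0.001, -1.0]]
ft_force: [-2.8, -0.1, 5.4]
grip_width: 0.0585
gripper_force: 44.6
```

Request:
arm_command([
  {"rx": 0, "ry": 0, "rz": 0, "dx": 0, "dy": 0, "dz": 0, "fingers": 0.061},
  {"rx": 0, "ry": 0, "rz": 0, "dx": 0, "dy": 0, "dz": 0, "fingers": 0.066},
  {"rx": 0, "ry": 0, "rz": 0, "dx": 0, "dy": 0, "dz": 0, "fingers": 0.072},
  {"rx": 0, "ry": 0, "rz": 0, "dx": 0, "dy": 0, "dz": 0, "fingers": 0.072},
  {"rx": 0, "ry": 0, "rz": 0, "dx": 0, "dy": 0, "dz": -0.01, "fingers": 0.072},
  {"rx": 0, "ry": 0, "rz": 0, "dx": 0, "dy": 0, "dz": -0.03, "fingers": 0.072},
  {"rx": 0, "ry": 0, "rz": 0, "dx": 0, "dy": 0, "dz": -0.04, "fingers": 0.072},
  {"rx": 0, "ry": 0, "rz": 0, "dx": 0, "dy": 0, "dz": -0.04, "fingers": 0.085},
  {"rx": 0, "ry": 0, "rz": 0, "dx": 0, "dy": 0, "dz": -0.04, "fingers": 0.085},
])

```text
time_s: 8.0
position: [0.6129, -0.0354, 0.1728]
tool_rot: [[0.002, 1.0, 0.001], [1.0, -0.002, -0.0], [-0.0, 0.001, -1.0]]
ft_force: [-0.1, -0.0, 0.6]
grip_width: 0.0849
gripper_force: 0.0
```

Request:
arm_command([
  {"rx": 0, "ry": 0, "rz": 0, "dx": 0.0357, "dy": -0.0282, "dz": 0, "fingers": 0.085},
  {"rx": 0, "ry": 0, "rz": 0, "dx": 0.0357, "dy": -0.0282, "dz": 0, "fingers": 0.085},
  {"rx": 0, "ry": 0, "rz": 0, "dx": 0.0357, "dy": -0.0282, "dz": 0, "fingers": 0.085},
  {"rx": 0, "ry": 0, "rz": 0, "dx": 0.0357, "dy": -0.0282, "dz": 0, "fingers": 0.085},
  {"rx": 0, "ry": 0, "rz": 0, "dx": 0.0357, "dy": -0.0282, "dz": 0, "fingers": 0.085},
  {"rx": 0, "ry": 0, "rz": 0, "dx": 0.0357, "dy": -0.0282, "dz": 0, "fingers": 0.085},
  {"rx": 0, "ry": 0, "rz": 0, "dx": 0.0357, "dy": -0.0282, "dz": 0, "fingers": 0.085},
  {"rx": 0, "ry": 0, "rz": 0, "dx": 0.0357, "dy": -0.0282, "dz": 0, "fingers": 0.085},
  {"rx": 0, "ry": 0, "rz": 0, "dx": 0, "dy": 0, "dz": 0.03, "fingers": 0.085},
  {"rx": 0, "ry": 0, "rz": 0, "dx": 0, "dy": 0, "dz": 0.03, "fingers": 0.085},
  {"rx": 0, "ry": 0, "rz": 0, "dx": 0, "dy": 0, "dz": 0.02, "fingers": 0.085},
  {"rx": 0, "ry": 0, "rz": 0, "dx": 0, "dy": 0, "dz": 0, "fingers": 0.085},
])

```text
time_s: 9.2
position: [0.387, 0.2503, 0.089]
tool_rot: [[0.002, 1.0, -0.004], [1.0, -0.002, -0.001], [-0.001, -0.004, -1.0]]
ft_force: [1.0, 0.1, 0.6]
grip_width: 0.0851
gripper_force: 0.0
```

Run:
```python
from m import *
im=env.get_image("top"); cv2.imwrite("pics/t1.png",im["color"])
im=env.get_image("scene"); cv2.imwrite("pics/s1.png",im["color"]); print(find(im,"red",(.613,-.035),.006),find(im,"red",(.387,.2505)))
```

```text
(array([ 0.6129, -0.0355]), 0.9456234430271026) (array([0.3875, 0.2497]), 0.8620639493845383)
```

View pics/s1.png

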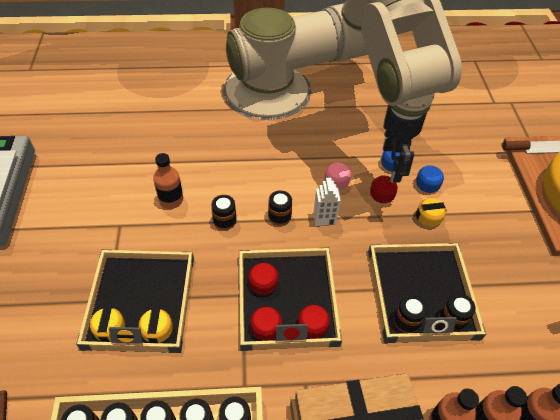

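Run:
```python
from m import *
im=env.get_image("scene"); c=im["color"][120:220,340:440]
for p in((.387,.25,.09),(.43,.25,.1),(.344,.25,.1),(.387,.25,.022)): print(proj(im,p).round(1))
s=env.observe(); print(s["position"],s["time_s"])
cv2.imwrite("pics/c2.png",cv2.resize(c,(600,600),interpolation=0))
```

```text
[388.9 169. ]
[393.6 180.9]
[386.1 151.6]
[383.2 189. ]
[0.3887 0.2508 0.0915] 9.35
```

View pics/c2.png

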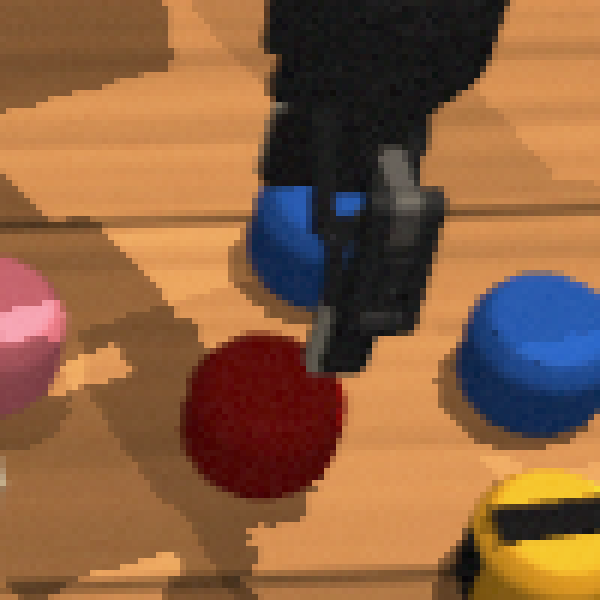

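The crop shows the front fingertip at about (397,182), close to the predicted (394,181), so the alignment is good. Descending on red_b.

Request:
arm_command([
  {"rx": 0, "ry": 0, "rz": 0, "dx": 0, "dy": -0.001, "dz": 0.025, "fingers": 0.085},
  {"rx": 0, "ry": 0, "rz": 0, "dx": 0, "dy": 0, "dz": 0.025, "fingers": 0.085},
  {"rx": 0, "ry": 0, "rz": 0, "dx": 0, "dy": 0, "dz": 0.02, "fingers": 0.085},
  {"rx": 0, "ry": 0, "rz": 0, "dx": 0, "dy": 0, "dz": 0.012, "fingers": 0.085},
  {"rx": 0, "ry": 0, "rz": 0, "dx": 0, "dy": 0, "dz": 0.005, "fingers": 0.085},
  {"rx": 0, "ry": 0, "rz": 0, "dx": 0, "dy": 0, "dz": 0, "fingers": 0.07},
  {"rx": 0, "ry": 0, "rz": 0, "dx": 0, "dy": 0, "dz": 0, "fingers": 0.05},
  {"rx": 0, "ry": 0, "rz": 0, "dx": 0, "dy": 0, "dz": 0, "fingers": 0.05},
  {"rx": 0, "ry": 0, "rz": 0, "dx": 0, "dy": 0, "dz": 0, "fingers": 0.05},
  {"rx": 0, "ry": 0, "rz": 0, "dx": 0, "dy": 0, "dz": 0, "fingers": 0.05},
])

```text
time_s: 10.35
position: [0.3877, 0.2508, 0.0045]
tool_rot: [[0.002, 1.0, 0.002], [1.0, -0.002, 0.001], [0.001, 0.002, -1.0]]
ft_force: [-0.4, -0.8, 6.8]
grip_width: 0.0584
gripper_force: 42.9
```

Request:
arm_command([
  {"rx": 0, "ry": 0, "rz": 0, "dx": 0, "dy": 0, "dz": -0.01, "fingers": 0.05},
  {"rx": 0, "ry": 0, "rz": 0, "dx": 0, "dy": 0, "dz": -0.03, "fingers": 0.05},
  {"rx": 0, "ry": 0, "rz": 0, "dx": 0, "dy": 0, "dz": -0.045, "fingers": 0.05},
  {"rx": 0, "ry": 0, "rz": 0, "dx": 0, "dy": 0, "dz": -0.045, "fingers": 0.05},
  {"rx": 0, "ry": 0, "rz": 0, "dx": -0.0246, "dy": 0.0282, "dz": -0.03, "fingers": 0.05},
  {"rx": 0, "ry": 0, "rz": 0, "dx": -0.0246, "dy": 0.0282, "dz": 0, "fingers": 0.05},
  {"rx": 0, "ry": 0, "rz": 0, "dx": -0.0246, "dy": 0.0282, "dz": 0, "fingers": 0.05},
  {"rx": 0, "ry": 0, "rz": 0, "dx": -0.0246, "dy": 0.0282, "dz": 0, "fingers": 0.05},
  {"rx": 0, "ry": 0, "rz": 0, "dx": -0.0246, "dy": 0.0282, "dz": 0, "fingers": 0.05},
  {"rx": 0, "ry": 0, "rz": 0, "dx": -0.0246, "dy": 0.0282, "dz": 0, "fingers": 0.05},
  {"rx": 0, "ry": 0, "rz": 0, "dx": -0.0246, "dy": 0.0282, "dz": 0, "fingers": 0.05},
  {"rx": 0, "ry": 0, "rz": 0, "dx": -0.0246, "dy": 0.0282, "dz": 0, "fingers": 0.05},
])

```text
time_s: 11.55
position: [0.6129, 0.0522, 0.1643]
tool_rot: [[0.002, 1.0, 0.0], [1.0, -0.002, 0.0], [0.0, 0.0, -1.0]]
ft_force: [0.6, 0.9, -1.8]
grip_width: 0.0582
gripper_force: 44.1
```

Request:
arm_command([
  {"rx": 0, "ry": 0, "rz": 0, "dx": 0.001, "dy": 0, "dz": 0.035, "fingers": 0.05},
  {"rx": 0, "ry": 0, "rz": 0, "dx": 0, "dy": 0, "dz": 0.035, "fingers": 0.05},
  {"rx": 0, "ry": 0, "rz": 0, "dx": 0, "dy": 0, "dz": 0.035, "fingers": 0.05},
  {"rx": 0, "ry": 0, "rz": 0, "dx": 0, "dy": 0, "dz": 0.03, "fingers": 0.05},
  {"rx": 0, "ry": 0, "rz": 0, "dx": 0, "dy": 0, "dz": 0.01, "fingers": 0.05},
  {"rx": 0, "ry": 0, "rz": 0, "dx": 0, "dy": 0, "dz": 0.004, "fingers": 0.05},
  {"rx": 0, "ry": 0, "rz": 0, "dx": 0, "dy": 0, "dz": 0.002, "fingers": 0.05},
  {"rx": 0, "ry": 0, "rz": 0, "dx": 0, "dy": 0, "dz": 0.001, "fingers": 0.05},
  {"rx": 0, "ry": 0, "rz": 0, "dx": 0, "dy": 0, "dz": 0.001, "fingers": 0.05},
  {"rx": 0, "ry": 0, "rz": 0, "dx": 0, "dy": 0, "dz": 0, "fingers": 0.05},
])

```text
time_s: 12.55
position: [0.6125, 0.0544, 0.0109]
tool_rot: [[0.002, 1.0, 0.001], [1.0, -0.002, -0.0], [-0.0, 0.001, -1.0]]
ft_force: [-0.1, -0.6, -2.0]
grip_width: 0.0583
gripper_force: 44.0
```

Request:
arm_command([
  {"rx": 0, "ry": 0, "rz": 0, "dx": 0, "dy": 0, "dz": 0.001, "fingers": 0.05},
  {"rx": 0, "ry": 0, "rz": 0, "dx": 0, "dy": 0, "dz": 0, "fingers": 0.05},
  {"rx": 0, "ry": 0, "rz": 0, "dx": 0, "dy": 0, "dz": 0, "fingers": 0.05},
])

```text
time_s: 12.85
position: [0.6125, 0.0544, 0.0106]
tool_rot: [[0.002, 1.0, 0.001], [1.0, -0.002, -0.0], [-0.0, 0.001, -1.0]]
ft_force: [-4.1, -0.4, 6.8]
grip_width: 0.0582
gripper_force: 44.8
```

Request:
arm_command([
  {"rx": 0, "ry": 0, "rz": 0, "dx": 0, "dy": 0, "dz": 0, "fingers": 0.061},
  {"rx": 0, "ry": 0, "rz": 0, "dx": 0, "dy": 0, "dz": 0, "fingers": 0.066},
  {"rx": 0, "ry": 0, "rz": 0, "dx": 0, "dy": 0, "dz": 0, "fingers": 0.072},
  {"rx": 0, "ry": 0, "rz": 0, "dx": 0, "dy": 0, "dz": 0, "fingers": 0.072},
  {"rx": 0, "ry": 0, "rz": 0, "dx": 0, "dy": 0, "dz": -0.01, "fingers": 0.072},
  {"rx": 0, "ry": 0, "rz": 0, "dx": 0, "dy": 0, "dz": -0.03, "fingers": 0.072},
  {"rx": 0, "ry": 0, "rz": 0, "dx": 0, "dy": 0, "dz": -0.04, "fingers": 0.072},
  {"rx": 0, "ry": 0, "rz": 0, "dx": 0, "dy": 0, "dz": -0.04, "fingers": 0.085},
  {"rx": 0, "ry": 0, "rz": 0, "dx": 0, "dy": 0, "dz": -0.04, "fingers": 0.085},
  {"rx": 0, "ry": 0, "rz": 0, "dx": 0.036, "dy": -0.0193, "dz": 0, "fingers": 0.085},
  {"rx": 0, "ry": 0, "rz": 0, "dx": 0.036, "dy": -0.0193, "dz": 0, "fingers": 0.085},
])

```text
time_s: 13.95
position: [0.5739, 0.1266, 0.1712]
tool_rot: [[0.004, 1.0, 0.003], [1.0, -0.004, 0.0], [0.0, 0.003, -1.0]]
ft_force: [0.0, 1.1, 0.1]
grip_width: 0.0847
gripper_force: 0.0
```

Request:
arm_command([
  {"rx": 0, "ry": 0, "rz": 0, "dx": 0.036, "dy": -0.0193, "dz": 0, "fingers": 0.085},
  {"rx": 0, "ry": 0, "rz": 0, "dx": 0.036, "dy": -0.0193, "dz": 0, "fingers": 0.085},
  {"rx": 0, "ry": 0, "rz": 0, "dx": 0.036, "dy": -0.0193, "dz": 0, "fingers": 0.085},
  {"rx": 0, "ry": 0, "rz": 0, "dx": 0.036, "dy": -0.0193, "dz": 0, "fingers": 0.085},
  {"rx": 0, "ry": 0, "rz": 0, "dx": 0.036, "dy": -0.0193, "dz": 0, "fingers": 0.085},
  {"rx": 0, "ry": 0, "rz": 0, "dx": 0.036, "dy": -0.0193, "dz": 0, "fingers": 0.085},
  {"rx": 0, "ry": 0, "rz": 0, "dx": 0, "dy": 0, "dz": 0.03, "fingers": 0.085},
  {"rx": 0, "ry": 0, "rz": 0, "dx": 0, "dy": 0, "dz": 0.03, "fingers": 0.085},
  {"rx": 0, "ry": 0, "rz": 0, "dx": 0, "dy": 0, "dz": 0.02, "fingers": 0.085},
  {"rx": 0, "ry": 0, "rz": 0, "dx": 0, "dy": 0, "dz": 0, "fingers": 0.085},
])

```text
time_s: 14.95
position: [0.4572, 0.3422, 0.0875]
tool_rot: [[0.002, 1.0, -0.004], [1.0, -0.002, -0.002], [-0.002, -0.004, -1.0]]
ft_force: [0.3, 0.0, -0.1]
grip_width: 0.085
gripper_force: 0.0
```

Request:
arm_command([
  {"rx": 0, "ry": 0, "rz": 0, "dx": 0, "dy": 0, "dz": 0.025, "fingers": 0.085},
  {"rx": 0, "ry": 0, "rz": 0, "dx": 0, "dy": 0, "dz": 0.025, "fingers": 0.085},
  {"rx": 0, "ry": 0, "rz": 0, "dx": 0, "dy": 0, "dz": 0.02, "fingers": 0.085},
  {"rx": 0, "ry": 0, "rz": 0, "dx": 0, "dy": 0, "dz": 0.01, "fingers": 0.085},
  {"rx": 0, "ry": 0, "rz": 0, "dx": 0, "dy": 0, "dz": 0.005, "fingers": 0.085},
  {"rx": 0, "ry": 0, "rz": 0, "dx": 0, "dy": 0, "dz": 0, "fingers": 0.07},
  {"rx": 0, "ry": 0, "rz": 0, "dx": 0, "dy": 0, "dz": 0, "fingers": 0.05},
  {"rx": 0, "ry": 0, "rz": 0, "dx": 0, "dy": 0, "dz": 0, "fingers": 0.05},
  {"rx": 0, "ry": 0, "rz": 0, "dx": 0, "dy": 0, "dz": 0, "fingers": 0.05},
  {"rx": 0, "ry": 0, "rz": 0, "dx": 0, "dy": 0, "dz": 0, "fingers": 0.05},
])

```text
time_s: 15.95
position: [0.4591, 0.343, 0.0057]
tool_rot: [[0.002, 1.0, 0.002], [1.0, -0.002, 0.001], [0.001, 0.002, -1.0]]
ft_force: [-1.1, 0.1, 6.8]
grip_width: 0.0587
gripper_force: 43.6
```

Request:
arm_command([
  {"rx": 0, "ry": 0, "rz": 0, "dx": 0, "dy": 0, "dz": -0.01, "fingers": 0.05},
  {"rx": 0, "ry": 0, "rz": 0, "dx": 0, "dy": 0, "dz": -0.03, "fingers": 0.05},
  {"rx": 0, "ry": 0, "rz": 0, "dx": 0, "dy": 0, "dz": -0.045, "fingers": 0.05},
  {"rx": 0, "ry": 0, "rz": 0, "dx": 0, "dy": 0, "dz": -0.045, "fingers": 0.05},
  {"rx": 0, "ry": 0, "rz": 0, "dx": -0.0391, "dy": 0.0096, "dz": -0.03, "fingers": 0.05},
  {"rx": 0, "ry": 0, "rz": 0, "dx": -0.0391, "dy": 0.0096, "dz": 0, "fingers": 0.05},
  {"rx": 0, "ry": 0, "rz": 0, "dx": -0.0391, "dy": 0.0096, "dz": 0, "fingers": 0.05},
  {"rx": 0, "ry": 0, "rz": 0, "dx": -0.0391, "dy": 0.0096, "dz": 0, "fingers": 0.05},
  {"rx": 0, "ry": 0, "rz": 0, "dx": -0.0391, "dy": 0.0096, "dz": 0, "fingers": 0.05},
  {"rx": 0, "ry": 0, "rz": 0, "dx": -0.0391, "dy": 0.0096, "dz": 0, "fingers": 0.05},
])

```text
time_s: 16.95
position: [0.5155, 0.1066, 0.165]
tool_rot: [[0.002, 1.0, 0.001], [1.0, -0.002, 0.0], [0.0, 0.001, -1.0]]
ft_force: [1.0, -0.2, -2.4]
grip_width: 0.0585
gripper_force: 43.6
```

Request:
arm_command([
  {"rx": 0, "ry": 0, "rz": 0, "dx": -0.0391, "dy": 0.0096, "dz": 0, "fingers": 0.05},
  {"rx": 0, "ry": 0, "rz": 0, "dx": -0.0391, "dy": 0.0096, "dz": 0, "fingers": 0.05},
  {"rx": 0, "ry": 0, "rz": 0, "dx": -0.0391, "dy": 0.0096, "dz": 0, "fingers": 0.05},
  {"rx": 0, "ry": 0, "rz": 0, "dx": -0.0391, "dy": 0.0096, "dz": 0, "fingers": 0.05},
  {"rx": 0, "ry": 0, "rz": 0, "dx": -0.0391, "dy": 0.0096, "dz": 0, "fingers": 0.05},
  {"rx": 0, "ry": 0, "rz": 0, "dx": -0.0391, "dy": 0.0096, "dz": 0, "fingers": 0.05},
  {"rx": 0, "ry": 0, "rz": 0, "dx": -0.0391, "dy": 0.0096, "dz": 0, "fingers": 0.05},
  {"rx": 0, "ry": 0, "rz": 0, "dx": -0.0391, "dy": 0.0096, "dz": 0, "fingers": 0.05},
  {"rx": 0, "ry": 0, "rz": 0, "dx": -0.0391, "dy": 0.0096, "dz": 0, "fingers": 0.05},
  {"rx": 0, "ry": 0, "rz": 0, "dx": -0.0391, "dy": 0.0096, "dz": 0, "fingers": 0.05},
  {"rx": 0, "ry": 0, "rz": 0, "dx": 0, "dy": 0, "dz": 0, "fingers": 0.05},
])

```text
time_s: 18.05
position: [0.6106, -0.2877, 0.164]
tool_rot: [[0.006, 1.0, 0.0], [1.0, -0.006, -0.001], [-0.001, 0.0, -1.0]]
ft_force: [-1.0, 1.0, -1.5]
grip_width: 0.0584
gripper_force: 43.7
```

Request:
arm_command([
  {"rx": 0, "ry": 0, "rz": 0, "dx": 0.002, "dy": 0.002, "dz": 0.035, "fingers": 0.05},
  {"rx": 0, "ry": 0, "rz": 0, "dx": 0, "dy": 0, "dz": 0.035, "fingers": 0.05},
  {"rx": 0, "ry": 0, "rz": 0, "dx": 0, "dy": 0, "dz": 0.035, "fingers": 0.05},
  {"rx": 0, "ry": 0, "rz": 0, "dx": 0, "dy": 0, "dz": 0.03, "fingers": 0.05},
  {"rx": 0, "ry": 0, "rz": 0, "dx": 0, "dy": 0, "dz": 0.009, "fingers": 0.05},
  {"rx": 0, "ry": 0, "rz": 0, "dx": 0, "dy": 0, "dz": 0.004, "fingers": 0.05},
  {"rx": 0, "ry": 0, "rz": 0, "dx": 0, "dy": 0, "dz": 0.002, "fingers": 0.05},
  {"rx": 0, "ry": 0, "rz": 0, "dx": 0, "dy": 0, "dz": 0.001, "fingers": 0.05},
  {"rx": 0, "ry": 0, "rz": 0, "dx": 0, "dy": 0, "dz": 0.001, "fingers": 0.05},
  {"rx": 0, "ry": 0, "rz": 0, "dx": 0, "dy": 0, "dz": 0, "fingers": 0.05},
])

```text
time_s: 19.05
position: [0.613, -0.2812, 0.0129]
tool_rot: [[0.002, 1.0, 0.001], [1.0, -0.002, -0.001], [-0.001, 0.001, -1.0]]
ft_force: [0.1, -0.1, -1.2]
grip_width: 0.0584
gripper_force: 43.6
```

Request:
arm_command([
  {"rx": 0, "ry": 0, "rz": 0, "dx": 0, "dy": 0, "dz": 0.001, "fingers": 0.05},
  {"rx": 0, "ry": 0, "rz": 0, "dx": 0, "dy": 0, "dz": 0.0005, "fingers": 0.05},
  {"rx": 0, "ry": 0, "rz": 0, "dx": 0, "dy": 0, "dz": 0, "fingers": 0.05},
])

```text
time_s: 19.35
position: [0.613, -0.2812, 0.0117]
tool_rot: [[0.002, 1.0, 0.001], [1.0, -0.002, -0.001], [-0.001, 0.001, -1.0]]
ft_force: [-1.8, 1.0, 5.3]
grip_width: 0.0585
gripper_force: 44.3
```

Request:
arm_command([
  {"rx": 0, "ry": 0, "rz": 0, "dx": 0, "dy": 0, "dz": 0, "fingers": 0.061},
  {"rx": 0, "ry": 0, "rz": 0, "dx": 0, "dy": 0, "dz": 0, "fingers": 0.066},
  {"rx": 0, "ry": 0, "rz": 0, "dx": 0, "dy": 0, "dz": 0, "fingers": 0.072},
  {"rx": 0, "ry": 0, "rz": 0, "dx": 0, "dy": 0, "dz": 0, "fingers": 0.072},
  {"rx": 0, "ry": 0, "rz": 0, "dx": 0, "dy": 0, "dz": -0.01, "fingers": 0.072},
  {"rx": 0, "ry": 0, "rz": 0, "dx": 0, "dy": 0, "dz": -0.03, "fingers": 0.072},
  {"rx": 0, "ry": 0, "rz": 0, "dx": 0, "dy": 0, "dz": -0.04, "fingers": 0.072},
  {"rx": 0, "ry": 0, "rz": 0, "dx": 0, "dy": 0, "dz": -0.04, "fingers": 0.085},
  {"rx": 0, "ry": 0, "rz": 0, "dx": 0, "dy": 0, "dz": -0.04, "fingers": 0.085},
  {"rx": 0, "ry": 0, "rz": 0, "dx": 0.0363, "dy": -0.0217, "dz": 0, "fingers": 0.085},
  {"rx": 0, "ry": 0, "rz": 0, "dx": 0.0363, "dy": -0.0217, "dz": 0, "fingers": 0.085},
])

```text
time_s: 20.45
position: [0.5694, -0.2083, 0.1725]
tool_rot: [[0.003, 1.0, 0.003], [1.0, -0.003, -0.002], [-0.002, 0.003, -1.0]]
ft_force: [1.0, 1.4, -1.0]
grip_width: 0.0851
gripper_force: 0.0
```

Request:
arm_command([
  {"rx": 0, "ry": 0, "rz": 0, "dx": 0.0363, "dy": -0.0217, "dz": 0, "fingers": 0.085},
  {"rx": 0, "ry": 0, "rz": 0, "dx": 0.0363, "dy": -0.0217, "dz": 0, "fingers": 0.085},
  {"rx": 0, "ry": 0, "rz": 0, "dx": 0.0363, "dy": -0.0217, "dz": 0, "fingers": 0.085},
  {"rx": 0, "ry": 0, "rz": 0, "dx": 0.0363, "dy": -0.0217, "dz": 0, "fingers": 0.085},
  {"rx": 0, "ry": 0, "rz": 0, "dx": 0.0363, "dy": -0.0217, "dz": 0, "fingers": 0.085},
  {"rx": 0, "ry": 0, "rz": 0, "dx": 0.0363, "dy": -0.0217, "dz": 0, "fingers": 0.085},
  {"rx": 0, "ry": 0, "rz": 0, "dx": 0, "dy": 0, "dz": 0.03, "fingers": 0.085},
  {"rx": 0, "ry": 0, "rz": 0, "dx": 0, "dy": 0, "dz": 0.02, "fingers": 0.085},
  {"rx": 0, "ry": 0, "rz": 0, "dx": 0, "dy": 0, "dz": 0.02, "fingers": 0.085},
  {"rx": 0, "ry": 0, "rz": 0, "dx": 0, "dy": 0, "dz": 0, "fingers": 0.085},
])

```text
time_s: 21.45
position: [0.4388, 0.0099, 0.0996]
tool_rot: [[0.002, 1.0, -0.003], [1.0, -0.002, 0.001], [0.001, -0.003, -1.0]]
ft_force: [-0.0, 0.6, 1.5]
grip_width: 0.085
gripper_force: 0.0
```

Run:
```python
from m import *
im=env.get_image("scene"); cv2.imwrite("pics/s2.png",im["color"]); print(find(im,"white",(.439,.009)),find(im,"white",(.446,-.114)),env.observe()["position"])
```

```text
None (array([ 0.446 , -0.1168]), 0.4096159669156258) [0.4395 0.0097 0.1008]
```

View pics/s2.png

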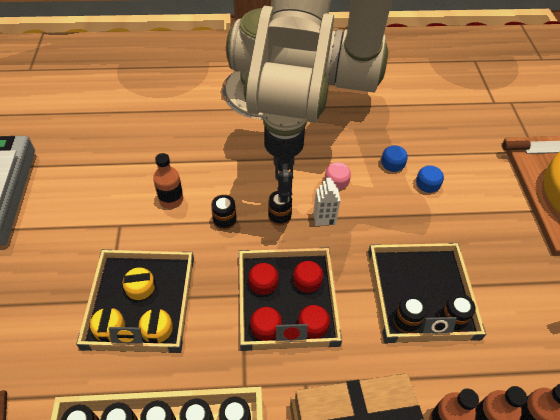

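Red_b is at (308,276), red_a at (263,278) and the yellow at (139,284), all upright in their trays. The gripper is over jar_a at (280,205), with the house untouched at (325,205).

Request:
arm_command([
  {"rx": 0, "ry": 0, "rz": 0, "dx": 0, "dy": 0, "dz": 0.025, "fingers": 0.085},
  {"rx": 0, "ry": 0, "rz": 0, "dx": 0, "dy": 0, "dz": 0.025, "fingers": 0.085},
  {"rx": 0, "ry": 0, "rz": 0, "dx": 0, "dy": 0, "dz": 0.02, "fingers": 0.085},
  {"rx": 0, "ry": 0, "rz": 0, "dx": 0, "dy": 0, "dz": 0.012, "fingers": 0.085},
  {"rx": 0, "ry": 0, "rz": 0, "dx": 0, "dy": 0, "dz": 0.005, "fingers": 0.085},
  {"rx": 0, "ry": 0, "rz": 0, "dx": 0, "dy": 0, "dz": 0, "fingers": 0.07},
  {"rx": 0, "ry": 0, "rz": 0, "dx": 0, "dy": 0, "dz": 0, "fingers": 0.055},
  {"rx": 0, "ry": 0, "rz": 0, "dx": 0, "dy": 0, "dz": 0, "fingers": 0.042},
  {"rx": 0, "ry": 0, "rz": 0, "dx": 0, "dy": 0, "dz": 0, "fingers": 0.042},
  {"rx": 0, "ry": 0, "rz": 0, "dx": 0, "dy": 0, "dz": 0, "fingers": 0.042},
  {"rx": 0, "ry": 0, "rz": 0, "dx": 0, "dy": 0, "dz": 0, "fingers": 0.042},
])

```text
time_s: 22.6
position: [0.4403, 0.0096, 0.0147]
tool_rot: [[0.002, 1.0, 0.002], [1.0, -0.002, -0.001], [-0.001, 0.002, -1.0]]
ft_force: [-1.6, 0.1, 4.9]
grip_width: 0.0509
gripper_force: 40.9
```

Request:
arm_command([
  {"rx": 0, "ry": 0, "rz": 0, "dx": 0, "dy": 0, "dz": -0.01, "fingers": 0.042},
  {"rx": 0, "ry": 0, "rz": 0, "dx": 0, "dy": 0, "dz": -0.03, "fingers": 0.042},
  {"rx": 0, "ry": 0, "rz": 0, "dx": 0, "dy": 0, "dz": -0.045, "fingers": 0.042},
  {"rx": 0, "ry": 0, "rz": 0, "dx": 0, "dy": 0, "dz": -0.05, "fingers": 0.042},
  {"rx": 0, "ry": 0, "rz": 0, "dx": 0.029, "dy": 0.0217, "dz": -0.03, "fingers": 0.042},
  {"rx": 0, "ry": 0, "rz": 0, "dx": 0.029, "dy": 0.0217, "dz": 0, "fingers": 0.042},
  {"rx": 0, "ry": 0, "rz": 0, "dx": 0.029, "dy": 0.0217, "dz": 0, "fingers": 0.042},
  {"rx": 0, "ry": 0, "rz": 0, "dx": 0.029, "dy": 0.0217, "dz": 0, "fingers": 0.042},
  {"rx": 0, "ry": 0, "rz": 0, "dx": 0.029, "dy": 0.0217, "dz": 0, "fingers": 0.042},
  {"rx": 0, "ry": 0, "rz": 0, "dx": 0.029, "dy": 0.0217, "dz": 0, "fingers": 0.042},
  {"rx": 0, "ry": 0, "rz": 0, "dx": 0.029, "dy": 0.0217, "dz": 0, "fingers": 0.042},
  {"rx": 0, "ry": 0, "rz": 0, "dx": 0.029, "dy": 0.0217, "dz": 0, "fingers": 0.042},
])

```text
time_s: 23.8
position: [0.614, 0.2426, 0.1798]
tool_rot: [[0.002, 1.0, 0.0], [1.0, -0.002, -0.0], [-0.0, 0.0, -1.0]]
ft_force: [1.0, 0.3, -1.0]
grip_width: 0.051
gripper_force: 42.7
```

Request:
arm_command([
  {"rx": 0, "ry": 0, "rz": 0, "dx": 0, "dy": 0, "dz": 0.035, "fingers": 0.042},
  {"rx": 0, "ry": 0, "rz": 0, "dx": 0, "dy": 0, "dz": 0.035, "fingers": 0.042},
  {"rx": 0, "ry": 0, "rz": 0, "dx": 0, "dy": 0, "dz": 0.035, "fingers": 0.042},
  {"rx": 0, "ry": 0, "rz": 0, "dx": 0, "dy": 0, "dz": 0.03, "fingers": 0.042},
  {"rx": 0, "ry": 0, "rz": 0, "dx": 0, "dy": 0, "dz": 0.014, "fingers": 0.042},
  {"rx": 0, "ry": 0, "rz": 0, "dx": 0, "dy": 0, "dz": 0.005, "fingers": 0.042},
  {"rx": 0, "ry": 0, "rz": 0, "dx": 0, "dy": 0, "dz": 0.002, "fingers": 0.042},
  {"rx": 0, "ry": 0, "rz": 0, "dx": 0, "dy": 0, "dz": 0.001, "fingers": 0.042},
  {"rx": 0, "ry": 0, "rz": 0, "dx": 0, "dy": 0, "dz": 0.001, "fingers": 0.042},
  {"rx": 0, "ry": 0, "rz": 0, "dx": 0, "dy": 0, "dz": 0, "fingers": 0.042},
])

```text
time_s: 24.8
position: [0.6141, 0.2414, 0.0214]
tool_rot: [[0.002, 1.0, 0.001], [1.0, -0.002, 0.0], [0.0, 0.001, -1.0]]
ft_force: [0.2, -0.6, -2.4]
grip_width: 0.0509
gripper_force: 42.6
```

Request:
arm_command([
  {"rx": 0, "ry": 0, "rz": 0, "dx": 0, "dy": 0, "dz": 0.001, "fingers": 0.042},
  {"rx": 0, "ry": 0, "rz": 0, "dx": 0, "dy": 0, "dz": 0, "fingers": 0.042},
  {"rx": 0, "ry": 0, "rz": 0, "dx": 0, "dy": 0, "dz": 0, "fingers": 0.042},
])

```text
time_s: 25.1
position: [0.6141, 0.2415, 0.0208]
tool_rot: [[0.002, 1.0, 0.001], [1.0, -0.002, 0.0], [0.0, 0.001, -1.0]]
ft_force: [-2.5, -0.0, 5.6]
grip_width: 0.0509
gripper_force: 43.2
```

Request:
arm_command([
  {"rx": 0, "ry": 0, "rz": 0, "dx": 0, "dy": 0, "dz": 0, "fingers": 0.054},
  {"rx": 0, "ry": 0, "rz": 0, "dx": 0, "dy": 0, "dz": 0, "fingers": 0.06},
  {"rx": 0, "ry": 0, "rz": 0, "dx": 0, "dy": 0, "dz": 0, "fingers": 0.067},
  {"rx": 0, "ry": 0, "rz": 0, "dx": 0, "dy": 0, "dz": 0, "fingers": 0.067},
  {"rx": 0, "ry": 0, "rz": 0, "dx": 0, "dy": 0, "dz": -0.01, "fingers": 0.067},
  {"rx": 0, "ry": 0, "rz": 0, "dx": 0, "dy": 0, "dz": -0.03, "fingers": 0.067},
  {"rx": 0, "ry": 0, "rz": 0, "dx": 0, "dy": 0, "dz": -0.04, "fingers": 0.067},
  {"rx": 0, "ry": 0, "rz": 0, "dx": 0, "dy": 0, "dz": -0.04, "fingers": 0.085},
  {"rx": 0, "ry": 0, "rz": 0, "dx": 0, "dy": 0, "dz": -0.04, "fingers": 0.085},
  {"rx": 0, "ry": 0, "rz": 0, "dx": -0.0395, "dy": -0.0187, "dz": 0, "fingers": 0.085},
  {"rx": 0, "ry": 0, "rz": 0, "dx": -0.0395, "dy": -0.0187, "dz": 0, "fingers": 0.085},
])

```text
time_s: 26.2
position: [0.5761, 0.1621, 0.1815]
tool_rot: [[0.0, 1.0, 0.004], [1.0, -0.0, 0.0], [0.0, 0.004, -1.0]]
ft_force: [0.1, -0.9, -0.5]
grip_width: 0.0852
gripper_force: 0.0
```

Request:
arm_command([
  {"rx": 0, "ry": 0, "rz": 0, "dx": -0.0395, "dy": -0.0187, "dz": 0, "fingers": 0.085},
  {"rx": 0, "ry": 0, "rz": 0, "dx": -0.0395, "dy": -0.0187, "dz": 0, "fingers": 0.085},
  {"rx": 0, "ry": 0, "rz": 0, "dx": -0.0395, "dy": -0.0187, "dz": 0, "fingers": 0.085},
  {"rx": 0, "ry": 0, "rz": 0, "dx": -0.0395, "dy": -0.0187, "dz": 0, "fingers": 0.085},
  {"rx": 0, "ry": 0, "rz": 0, "dx": -0.0395, "dy": -0.0187, "dz": 0, "fingers": 0.085},
  {"rx": 0, "ry": 0, "rz": 0, "dx": -0.0395, "dy": -0.0187, "dz": 0, "fingers": 0.085},
  {"rx": 0, "ry": 0, "rz": 0, "dx": -0.0395, "dy": -0.0187, "dz": 0, "fingers": 0.085},
  {"rx": 0, "ry": 0, "rz": 0, "dx": 0, "dy": 0, "dz": 0.03, "fingers": 0.085},
  {"rx": 0, "ry": 0, "rz": 0, "dx": 0, "dy": 0, "dz": 0.03, "fingers": 0.085},
  {"rx": 0, "ry": 0, "rz": 0, "dx": 0, "dy": 0, "dz": 0.02, "fingers": 0.085},
  {"rx": 0, "ry": 0, "rz": 0, "dx": 0, "dy": 0, "dz": 0, "fingers": 0.085},
])

```text
time_s: 27.3
position: [0.4438, -0.1135, 0.0984]
tool_rot: [[0.002, 1.0, -0.003], [1.0, -0.002, 0.002], [0.002, -0.003, -1.0]]
ft_force: [1.0, 0.2, 0.6]
grip_width: 0.0852
gripper_force: 0.0
```

Request:
arm_command([
  {"rx": 0, "ry": 0, "rz": 0, "dx": 0, "dy": 0.001, "dz": 0.025, "fingers": 0.085},
  {"rx": 0, "ry": 0, "rz": 0, "dx": 0, "dy": 0, "dz": 0.025, "fingers": 0.085},
  {"rx": 0, "ry": 0, "rz": 0, "dx": 0, "dy": 0, "dz": 0.02, "fingers": 0.085},
  {"rx": 0, "ry": 0, "rz": 0, "dx": 0, "dy": 0, "dz": 0.011, "fingers": 0.085},
  {"rx": 0, "ry": 0, "rz": 0, "dx": 0, "dy": 0, "dz": 0.005, "fingers": 0.085},
  {"rx": 0, "ry": 0, "rz": 0, "dx": 0, "dy": 0, "dz": 0, "fingers": 0.07},
  {"rx": 0, "ry": 0, "rz": 0, "dx": 0, "dy": 0, "dz": 0, "fingers": 0.055},
  {"rx": 0, "ry": 0, "rz": 0, "dx": 0, "dy": 0, "dz": 0, "fingers": 0.042},
  {"rx": 0, "ry": 0, "rz": 0, "dx": 0, "dy": 0, "dz": 0, "fingers": 0.042},
  {"rx": 0, "ry": 0, "rz": 0, "dx": 0, "dy": 0, "dz": 0, "fingers": 0.042},
  {"rx": 0, "ry": 0, "rz": 0, "dx": 0, "dy": 0, "dz": 0, "fingers": 0.042},
])

```text
time_s: 28.4
position: [0.4464, -0.1141, 0.0148]
tool_rot: [[0.002, 1.0, 0.002], [1.0, -0.002, -0.001], [-0.001, 0.002, -1.0]]
ft_force: [-0.2, 0.8, 5.5]
grip_width: 0.0511
gripper_force: 40.8
```

Request:
arm_command([
  {"rx": 0, "ry": 0, "rz": 0, "dx": 0, "dy": 0, "dz": -0.01, "fingers": 0.042},
  {"rx": 0, "ry": 0, "rz": 0, "dx": 0, "dy": 0, "dz": -0.03, "fingers": 0.042},
  {"rx": 0, "ry": 0, "rz": 0, "dx": 0, "dy": 0, "dz": -0.045, "fingers": 0.042},
  {"rx": 0, "ry": 0, "rz": 0, "dx": 0, "dy": 0, "dz": -0.05, "fingers": 0.042},
  {"rx": 0, "ry": 0, "rz": 0, "dx": 0.037, "dy": 0.014, "dz": -0.03, "fingers": 0.042},
  {"rx": 0, "ry": 0, "rz": 0, "dx": 0.037, "dy": 0.014, "dz": 0, "fingers": 0.042},
  {"rx": 0, "ry": 0, "rz": 0, "dx": 0.037, "dy": 0.014, "dz": 0, "fingers": 0.042},
  {"rx": 0, "ry": 0, "rz": 0, "dx": 0.037, "dy": 0.014, "dz": 0, "fingers": 0.042},
  {"rx": 0, "ry": 0, "rz": 0, "dx": 0.037, "dy": 0.014, "dz": 0, "fingers": 0.042},
  {"rx": 0, "ry": 0, "rz": 0, "dx": 0.037, "dy": 0.014, "dz": 0, "fingers": 0.042},
])

```text
time_s: 29.4
position: [0.5302, 0.1097, 0.1797]
tool_rot: [[0.002, 1.0, 0.001], [1.0, -0.002, -0.0], [-0.0, 0.001, -1.0]]
ft_force: [0.9, -0.2, -1.1]
grip_width: 0.0511
gripper_force: 42.7
```

Request:
arm_command([
  {"rx": 0, "ry": 0, "rz": 0, "dx": 0.037, "dy": 0.014, "dz": 0, "fingers": 0.042},
  {"rx": 0, "ry": 0, "rz": 0, "dx": 0.037, "dy": 0.014, "dz": 0, "fingers": 0.042},
  {"rx": 0, "ry": 0, "rz": 0, "dx": 0.037, "dy": 0.014, "dz": 0, "fingers": 0.042},
  {"rx": 0, "ry": 0, "rz": 0, "dx": 0.037, "dy": 0.014, "dz": 0, "fingers": 0.042},
  {"rx": 0, "ry": 0, "rz": 0, "dx": 0.037, "dy": 0.014, "dz": 0, "fingers": 0.042},
  {"rx": 0, "ry": 0, "rz": 0, "dx": 0.037, "dy": 0.014, "dz": 0, "fingers": 0.042},
  {"rx": 0, "ry": 0, "rz": 0, "dx": 0, "dy": 0, "dz": 0, "fingers": 0.042},
])

```text
time_s: 30.1
position: [0.6144, 0.3338, 0.1784]
tool_rot: [[-0.002, 1.0, -0.0], [1.0, 0.002, 0.001], [0.001, -0.0, -1.0]]
ft_force: [-0.6, -0.2, -2.9]
grip_width: 0.0512
gripper_force: 42.6
```

Request:
arm_command([
  {"rx": 0, "ry": 0, "rz": 0, "dx": 0, "dy": 0, "dz": 0.035, "fingers": 0.042},
  {"rx": 0, "ry": 0, "rz": 0, "dx": 0, "dy": 0, "dz": 0.035, "fingers": 0.042},
  {"rx": 0, "ry": 0, "rz": 0, "dx": 0, "dy": 0, "dz": 0.035, "fingers": 0.042},
  {"rx": 0, "ry": 0, "rz": 0, "dx": 0, "dy": 0, "dz": 0.03, "fingers": 0.042},
  {"rx": 0, "ry": 0, "rz": 0, "dx": 0, "dy": 0, "dz": 0.013, "fingers": 0.042},
  {"rx": 0, "ry": 0, "rz": 0, "dx": 0, "dy": 0, "dz": 0.005, "fingers": 0.042},
  {"rx": 0, "ry": 0, "rz": 0, "dx": 0, "dy": 0, "dz": 0.002, "fingers": 0.042},
  {"rx": 0, "ry": 0, "rz": 0, "dx": 0, "dy": 0, "dz": 0.001, "fingers": 0.042},
  {"rx": 0, "ry": 0, "rz": 0, "dx": 0, "dy": 0, "dz": 0.001, "fingers": 0.042},
  {"rx": 0, "ry": 0, "rz": 0, "dx": 0, "dy": 0, "dz": 0, "fingers": 0.042},
])

```text
time_s: 31.1
position: [0.6149, 0.3299, 0.0225]
tool_rot: [[0.002, 1.0, 0.001], [1.0, -0.002, 0.0], [0.0, 0.001, -1.0]]
ft_force: [-0.1, 0.4, -1.2]
grip_width: 0.0513
gripper_force: 42.7
```

Request:
arm_command([
  {"rx": 0, "ry": 0, "rz": 0, "dx": 0, "dy": 0, "dz": 0.001, "fingers": 0.042},
  {"rx": 0, "ry": 0, "rz": 0, "dx": 0, "dy": 0, "dz": 0.0005, "fingers": 0.042},
  {"rx": 0, "ry": 0, "rz": 0, "dx": 0, "dy": 0, "dz": 0, "fingers": 0.042},
])

```text
time_s: 31.4
position: [0.6148, 0.33, 0.0209]
tool_rot: [[0.002, 1.0, 0.001], [1.0, -0.002, 0.0], [0.0, 0.001, -1.0]]
ft_force: [-1.7, -0.3, 5.0]
grip_width: 0.0509
gripper_force: 43.4
```

Contact at 5 N. Releasing and moving well clear.

Request:
arm_command([
  {"rx": 0, "ry": 0, "rz": 0, "dx": 0, "dy": 0, "dz": 0, "fingers": 0.054},
  {"rx": 0, "ry": 0, "rz": 0, "dx": 0, "dy": 0, "dz": 0, "fingers": 0.06},
  {"rx": 0, "ry": 0, "rz": 0, "dx": 0, "dy": 0, "dz": 0, "fingers": 0.067},
  {"rx": 0, "ry": 0, "rz": 0, "dx": 0, "dy": 0, "dz": 0, "fingers": 0.067},
  {"rx": 0, "ry": 0, "rz": 0, "dx": 0, "dy": 0, "dz": -0.01, "fingers": 0.067},
  {"rx": 0, "ry": 0, "rz": 0, "dx": 0, "dy": 0, "dz": -0.03, "fingers": 0.067},
  {"rx": 0, "ry": 0, "rz": 0, "dx": 0, "dy": 0, "dz": -0.04, "fingers": 0.067},
  {"rx": 0, "ry": 0, "rz": 0, "dx": 0, "dy": 0, "dz": -0.04, "fingers": 0.067},
  {"rx": 0, "ry": 0, "rz": 0, "dx": 0, "dy": 0, "dz": -0.04, "fingers": 0.067},
  {"rx": 0, "ry": 0, "rz": 0, "dx": 0, "dy": -0.04, "dz": -0.02, "fingers": 0.067},
  {"rx": 0, "ry": 0, "rz": 0, "dx": 0, "dy": -0.04, "dz": 0, "fingers": 0.067},
  {"rx": 0, "ry": 0, "rz": 0, "dx": 0, "dy": -0.04, "dz": 0, "fingers": 0.067},
])

```text
time_s: 32.6
position: [0.4934, 0.33, 0.2016]
tool_rot: [[0.002, 1.0, 0.002], [1.0, -0.002, 0.001], [0.001, 0.002, -1.0]]
ft_force: [0.1, 0.1, -0.0]
grip_width: 0.0671
gripper_force: 0.0
```

Run:
```python
from m import *
im=env.get_image("scene"); cv2.imwrite("pics/s3.png",im["color"]); print(find(im,"white",(.614,.2415),.006),find(im,"white",(.615,.33),.006),env.observe()["position"])
```

```text
(array([0.6131, 0.2411]), 0.5103298500092583) (array([0.6136, 0.3304]), 0.48161648754131564) [0.4869 0.3302 0.2011]
```

View pics/s3.png

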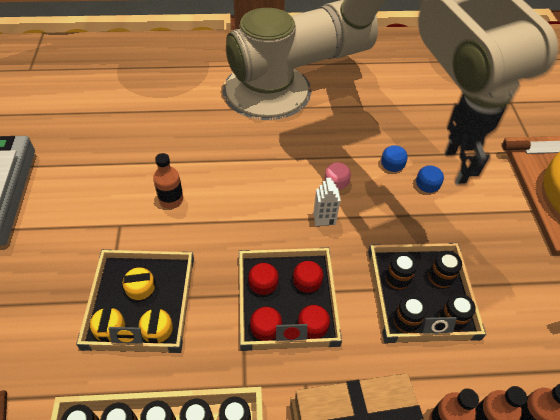

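All five items stand upright in the right trays: jars at (402,268) and (446,266), reds at (263,278) and (308,276), yellow at (139,284). The house, the crock and the look-alikes have not moved, and the arm is clear.

```bash
python3 -c "
from rig import env
print(env.close_job())"
```

```text
the job is handed in; nothing more can be done
None
```

All five items are back upright in their own trays, each set down under light contact with nothing else moved, and the job was handed in at about 33 s of the 147 s allowed; the close call returned no verdict.

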